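# Release a battery tray through the service slot

## Task

The battery tray of the grey unit is held shut by a sprung latch tab hidden somewhere under the long narrow slot in its lid. Take the red-handled release rod from its stand, put it down through the slot, feel for the tab and push it in until the tray springs out, without ever bearing hard on the fragile board beside the tab or on the case. Then stand the rod back in its holder, let go, and leave the things around as they are.

Things in the scene. Friction and masses are not known exactly. Their poses are not given: they have to be found in the camera images.
- unit: grey battery unit, fixed to the bench, 160 (x) x 165 (y) x 78 (z) mm; origin at the centre of its underside; its blue tray front faces its -x side. In its lid (top face at z = 78 mm) is a straight slot along its y axis.
- slot (a point): centre of the slot, level with the lid's top face; axes as the unit's. The slot is 72 mm long (y) and 9 mm wide (x), with a dark rim, in a 3 mm lid; the case is hollow below.
- board_level (a point): point 20 mm below slot, on the top of the hidden thin board under the slot (axes as the unit's). The board gives about 1 mm per 8 N and is damaged by 20 N. A 13 mm long gap in it holds the black latch tab: flat top 10 mm along y, wider than the slot, 5 mm proud of the board. Gap and tab share a centre up to 20 mm either way along y from here: unmeasured, to be found by touch.
- tab_level (a point): point 15 mm below slot, at the height of the tab's top at rest (not its place along the slot). The tab moves only straight down on a spring: about 3 N starts it, about 8 N holds it 10 mm down; the tray is released at 9 to 10 mm (top then 4 to 5 mm below the board's top); hard stop at 14 mm.
- battery_tray (a joint): how far the tray has slid out of the unit's front (-x) in m: 0 latched, about 0.032 fully sprung out. A light spring pushes it out in about half a second as soon as the latch lets go; it then stays out.
- rod: release rod, 60 g, upright in its holder at the start: steel shaft 6 mm across and 56 mm long, above it a red square handle 16x16 mm and 45 mm tall, 101 mm in all. Origin at the shaft's lower end (tip), z up along the shaft to the handle, x and y square to the handle's faces.
- rod_grip (a point): centre of the rod's red handle, 78.5 mm above the tip; axes as the rod's
- rod_tip (a point): lower end of the rod's shaft
- holder_hole (a point): centre of the mouth of the hole in the black rod holder, level with the holder's top, 60 mm above the bench; z up. The holder is fixed to the bench, a 44x44 mm block with a hole 10 mm across and 57 mm deep, its mouth bevelled by 2 mm. The rod's shaft stands in the hole and the underside of its handle rests on the holder's top, the tip 56 mm below the mouth.
- dye_jar: turquoise jar with a white cap, 38 mm across, 34 mm high; bystander, origin at the centre of its underside
- small_carton: small white carton, 36x29x38 mm; bystander, origin at the centre of its underside
- clear_tile: clear acrylic block lying flat, 55x75x15 mm; bystander, origin at the centre of its underside

How it is judged:
By the outcome, as a careful person would: the job done as asked, in the order asked, and still so for the second after the job is handed in, with the robot touching nothing.
It also fails if it takes over 48 s, if anything falls off the work surface, if the arm or the gripper's body presses on something with over 40 N, if the wrist force passes 120 N, or if a joint passes its speed limit or range.

## Robot

A 6-joint arm with a two-finger parallel gripper is mounted at the origin on a cart in front of the work surface, level with it; the furniture and walls round the work are solid. World frame = base frame: x ahead of the robot, y to its left, z up, the work surface at z = 0. Lengths are in m, angles in rad, forces in N, time in s.
With the tool pointing down it reaches from about 0.35 to 0.975 m from the base axis. Payload 4.9 kg.
Tool frame: the origin (TCP) lies at the very end of the fingers, on their centre line; the grasp point (between the pads) lies 19 mm behind it; z points along the fingers, y is the direction in which the jaws open and shut (so a half turn about z gives the same grasp; the last joint's range is limited). The gripper opens to 85 mm and grips with 20 to 120 N. Pads are 22 mm wide; open, the fingers measure 114 mm over their backs; the gripper's body (76 mm by 85 mm) begins 54 mm behind the grasp point. The pads swing forward as they close: fully open they stand 13 mm farther back than shut.
Start: joints at [0.992, 0.053, 1.613, -0, 1.476, -0.119], TCP at [0.277, 0.56, 0.231] pointing down, gripper open.
Joint ranges: [-3.01, 3.01], [-1.01, 2.22], [0.06, 2.58], [-1.02, 4.17], [0.09, 2.62], [-3.14, 3.14]. Speed limits (rad/s): [2.57, 2.57, 3.14, 3.14, 3.14, 3.14].

## Interface

Orientations are given as a unit quaternion [w, x, y, z].
In Python, from plant import state, grab_frame, camera_model, job_done, search_frame, masks_of, place_of gives the robot as it stands.
- The arm moves only by the tool drive_tool, never from a script. Its argument "series" is a list of rows, each a list of 2 entries, a list of its own where there are three numbers: the shift along the world's x, y, z in m, then the turn, a rotation vector about the world's x, y, z in degrees. A call has 1 to 8 rows; each row is the pose to reach, as a shift and turn from the pose commanded when the call began; what a row does not reach only later rows make up. A row lasts 1/10 s, in which the tool goes at most 50 mm and 8.59 degrees, less where a joint would pass 70% of its speed; a pose out of reach is approached as far as the arm can. A call with a gripper value outside its range is refused whole. "fingers" is the closure, from -1 (fully open) to 1 (shut), so that 0 is half open, set as the call begins (left out, the last holds). The fingers move at their own pace and stop on an object; the grip force is fixed at half the most. Time passes only in rows, so rows that repeat a pose let the fingers close. It gives the time, the measured TCP pose, the force and the opening at its end, in the units of the state.
- state(): the state, without advancing time (a new reading comes with each control period).
- grab_frame(name): name is "scene" or "top" or "wrist"; returns the picture (480x640x3 uint8, red, green, blue); there is no depth.
- camera_model(name): a dict with "fovy" (degrees; the focal length in pixels is half the picture's height over the tangent of half this angle, whatever the lens; pixels are square), "cx", "cy" (the principal point, pixels), "rvec" (rotation vector, rad) and "tvec" (3), from world to camera coordinates, as OpenCV has them. Camera axes: x right, y down, z forward; pixel columns grow to the right and rows downward; lengths in m; the calibration is good to about 2 mm. A picture is of the moment at which its call begins: read the wrist's pose just before it. camera_model takes no time and is no camera call; for the wrist camera it gives the pose at the moment of the call.
- job_done(): hands the job in, once; it reports no verdict.
Trained networks look in the newest picture that a camera, given by its name, has taken for a name from the list of things; names that differ only in an ending like _2 or _b are one class to them, and where a whole thing is asked for, a point or a joint stands for the part that bears it (a point fixed in the world has none). Each returns a list of dicts, best first, with "confidence" (0 to 1); they miss things now and then, are a little off and sometimes report something else, mostly with a low value. They report only what shows in the picture. A call takes as long as a camera call.
- search_frame(camera, name): "location" ([x, y, z] in m, in world coordinates, good to about 4 mm: the middle of the surface that is visible of it).
- masks_of(camera, name): "pixels" (480x640 bool, what is visible of it).
- place_of(camera, name): "location" ([x, y, z] in m, in world coordinates, good to about 4 mm: a listed point, or the origin of a listed thing).
The state is a dict: "time": time; "joint_pos": joint angles; "joint_vel": joint speeds; "joint_efforts": joint torques, N m; "tool_pos": TCP position; "tool_rot": TCP orientation; "contact_force": force on the tool from outside, world axes, zero at the start; "ft_torque": the same for the moment, N m; "gripper_width": opening from 0.0 (shut) to 1.0 (fully open).
Only numpy, scipy, OpenCV 4.12 (cv2) and the standard library are available. Lean on these libraries where they do the work, as an engineer would, in place of code of your own. Each camera call takes 0.05 s, during which the arm holds its last target.

## Working session

There is one attempt and no reset: what is moved stays moved. The work goes in short steps, Python scripts to look and compute and a tool call to move; the robot and the scene stay as the last step left them, time stands still between calls to the robot, and variables do not carry over. Pictures are saved under pics/ and viewed, and the job is handed in when it is done.

Besides the shell and the picture viewer there is one more tool, called as name([rows], argument=value, ...), one row to a line, values as JSON. drive_tool: Moves the arm, as the interface text tells. Its arguments: {"type":"object","properties":{"series":{"type":"array","items":{"type":"array"}},"fingers":{"type":"number"}},"required":["series"]}

```bash
mkdir -p pics; ls
cat > h.py <<'E'
import numpy as np, cv2
from plant import *
def save(n,f):
    im=grab_frame(n); cv2.imwrite(f'pics/{f}.png',im[:,:,::-1]); return im
def cam(n):
    c=camera_model(n); f=240/np.tan(np.radians(c['fovy'])/2)
    R=cv2.Rodrigues(np.array(c['rvec'],float))[0]; t=np.array(c['tvec'],float)
    return f,c['cx'],c['cy'],R,t
def proj(n,P):
    f,cx,cy,R,t=cam(n); p=R@np.array(P)+t; return np.array([cx+f*p[0]/p[2],cy+f*p[1]/p[2]])
def toz(n,u,v,z):
    f,cx,cy,R,t=cam(n); d=R.T@np.array([(u-cx)/f,(v-cy)/f,1]); o=-R.T@t
    return o+d*(z-o[2])/d[2]
E
python3 - <<'E'
from h import *
s=state(); print({k:np.round(v,3) for k,v in s.items()})
save('scene','s0'); 
for n in ['rod_grip','rod_tip','holder_hole','slot','unit']:
    for r in place_of('scene',n)[:2]: print('scene',n,np.round(r['location'],4),r['confidence'])
save('top','t0')
for n in ['rod_grip','rod','holder_hole','slot','unit','dye_jar','small_carton','clear_tile']:
    for r in place_of('top',n)[:2]: print('top',n,np.round(r['location'],4),r['confidence'])
print(camera_model('top'),camera_model('scene'))
E
```

```text
pics
{'time': np.float64(0.0), 'joint_pos': array([ 0.992,  0.053,  1.614, -0.   ,  1.476, -0.119]), 'joint_vel': array([ 0.001,  0.   , -0.   , -0.002,  0.002,  0.001]), 'joint_efforts': array([-1.0000e-03, -3.9369e+01, -3.7017e+01, -0.0000e+00,  7.0000e-03,
       -0.0000e+00]), 'tool_pos': array([0.277, 0.56 , 0.23 ]), 'tool_rot': array([-0.   ,  0.228,  0.974, -0.001]), 'contact_force': array([ 1.322,  0.333, -0.227]), 'ft_torque': array([ 0.013,  0.027, -0.001]), 'gripper_width': np.float64(0.999)}
scene rod_grip [0.5167 0.3369 0.0814] 0.79
scene rod_tip [0.4881 0.1686 0.0033] 0.63
scene holder_hole [0.521  0.3318 0.0632] 0.87
scene holder_hole [ 0.4803 -0.0743 -0.0027] 0.75
scene slot [ 0.4765 -0.0767  0.0769] 0.65
scene unit [ 0.4771 -0.0763 -0.0014] 0.68
scene unit [ 0.4803 -0.075   0.0638] 0.37
top rod_grip [0.518  0.3339 0.0849] 0.54
top rod_grip [0.3342 0.237  0.0017] 0.41
top holder_hole [0.5156 0.3334 0.0629] 0.87
top slot [ 0.479  -0.0742  0.0793] 0.89
top unit [ 0.4754 -0.0706 -0.001 ] 0.75
top unit [0.5158 0.3337 0.0821] 0.65
top dye_jar [ 0.4875  0.1715 -0.0014] 0.92
top small_carton [0.5724 0.1737 0.0006] 0.53
top small_carton [0.5203 0.3324 0.0038] 0.34
top clear_tile [0.3362 0.2402 0.0011] 0.64
{'fovy': 50.085193906556135, 'cx': 316.3182352852827, 'cy': 242.3669602353857, 'rvec': array([ 2.18575315, -2.20335704,  0.06799546]), 'tvec': array([0.15433457, 0.44195053, 0.91925641])} {'fovy': 48.183439943695255, 'cx': 325.27759443569425, 'cy': 240.59267444544426, 'rvec': array([ 2.3038096 , -0.7305697 ,  0.27631364]), 'tvec': array([-0.28495614,  0.33733156,  0.64316474])}
```

View pics/s0.png

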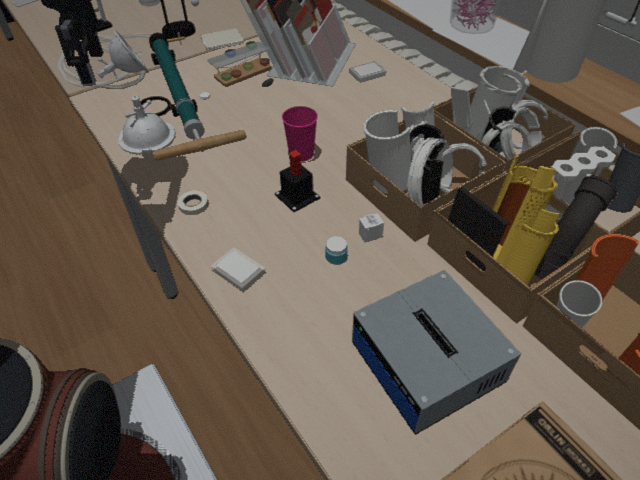

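View pics/t0.png

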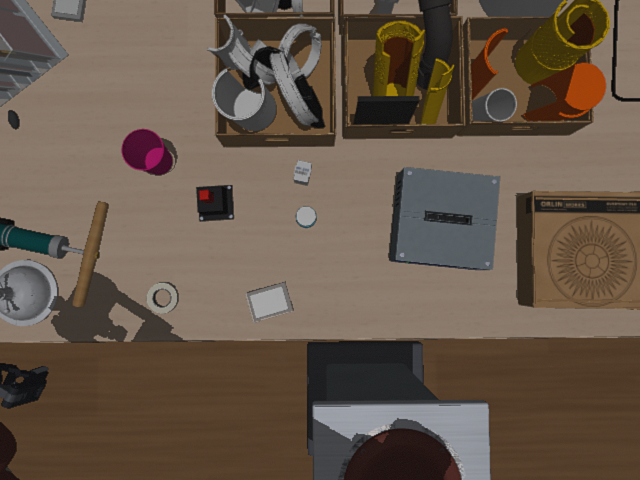

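Run:
```python
from h import *
t=cv2.imread('pics/t0.png')
a=cv2.resize(t[160:276,385:505],None,fx=5,fy=5,interpolation=cv2.INTER_CUBIC)
cv2.imwrite('pics/c1.png',a)
b=cv2.resize(t[175:230,185:245],None,fx=9,fy=9,interpolation=cv2.INTER_CUBIC)
cv2.imwrite('pics/c2.png',b)
# lid slot: dark pixels
g=cv2.cvtColor(t,cv2.COLOR_BGR2GRAY)
m=np.zeros_like(g); m[205:230,418:478]=(g[205:230,418:478]<70)
ys,xs=np.nonzero(m); print(len(xs), cv2.minAreaRect(np.c_[xs,ys].astype(np.float32)))
P=np.array([toz('top',x,y,0.078)[:2] for x,y in zip(xs,ys)])
c=P.mean(0); w,v=np.linalg.eigh(np.cov(P.T)); print('slot c',c,'ax',v[:,1],np.degrees(np.arctan2(v[1,1],v[0,1])), cv2.minAreaRect((P*1000).astype(np.float32)))
hsv=cv2.cvtColor(t,cv2.COLOR_BGR2HSV)
r=((t[:,:,2]>110)&(t[:,:,1]<60)&(t[:,:,0]<70)); q=np.zeros_like(r);q[180:215,192:225]=r[180:215,192:225]
ys,xs=np.nonzero(q);print(len(xs),xs.min(),xs.max(),ys.min(),ys.max())
P=np.array([toz('top',x,y,0.105)[:2] for x,y in zip(xs,ys)]);print(P.mean(0),cv2.minAreaRect((P*1000).astype(np.float32)))
```

```text
469 ((447.86810302734375, 217.7139434814453), (47.610870361328125, 10.395293235778809), 6.2034478187561035)
slot c [ 0.47949658 -0.07158889] ax [0.10832951 0.99411504] 83.780971776074 ((479.4320373535156, -71.86347961425781), (80.68339538574219, 17.696523666381836), 83.32495880126953)
74 200 208 190 199
[0.51785958 0.33532851] ((517.9474487304688, 334.7957458496094), (14.824970245361328, 13.110498428344727), 0.2758348286151886)
```

View pics/c1.png

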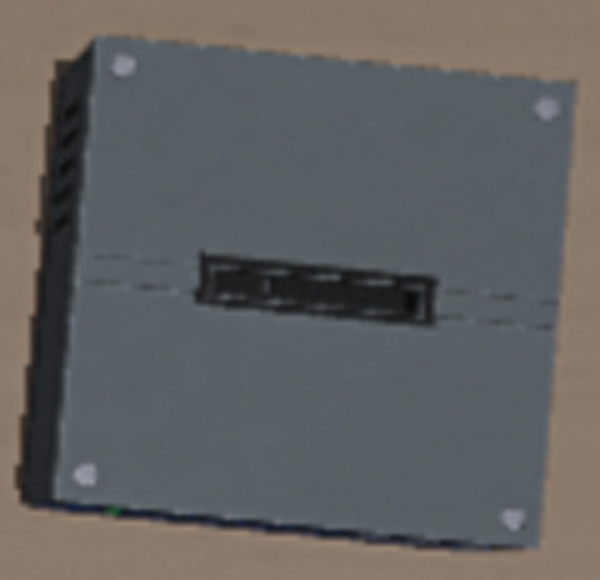

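View pics/c2.png

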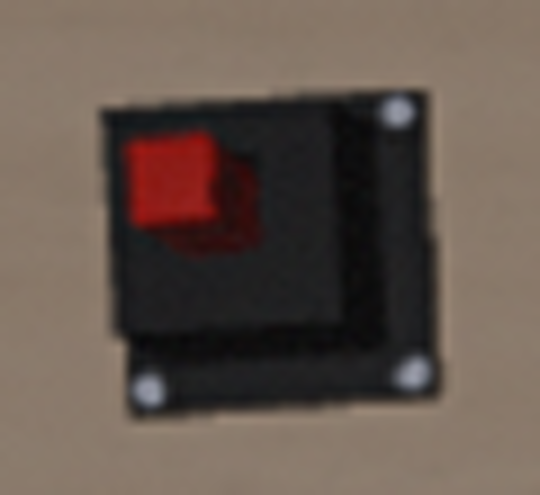

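drive_tool([
  [[0.04,-0.037,0],[0,0,6]],
  [[0.08,-0.074,0],[0,0,12]],
  [[0.12,-0.111,0],[0,0,18]],
  [[0.16,-0.148,0],[0,0,24]],
  [[0.2,-0.185,0],[0,0,29]],
  [[0.23,-0.213,0],[0,0,31]],
  [[0.241,-0.225,-0.01],[0,0,31]],
  [[0.241,-0.225,-0.01],[0,0,31]],
], fingers=-0.2)

```text
time: 1.55
tool_pos: [0.5203, 0.3318, 0.2198]
tool_rot: [-0.001, -0.038, 0.999, -0.001]
contact_force: [0.2, -0.2, -0.7]
gripper_width: 0.6
```

Run:
```python
from h import *
s=state(); print(s['time'],np.round(s['tool_pos'],4),np.round(s['tool_rot'],4),np.round(s['contact_force'],2),s['gripper_width'])
save('wrist','w1')
print(camera_model('wrist'))
for n in ['rod_grip','holder_hole']:
    for r in place_of('wrist',n)[:2]: print(n,np.round(r['location'],4),r['confidence'],proj('wrist',r['location']))
```

```text
1.55 [0.5203 0.3318 0.2198] [-7.000e-04 -3.810e-02  9.993e-01 -8.000e-04] [ 0.24 -0.23 -0.68] 0.5999775311933507
{'fovy': 62.99961643110606, 'cx': 317.2064780970693, 'cy': 233.16286109002579, 'rvec': array([-1.98497658, -2.14743974, -0.31949661]), 'tvec': array([-0.29140917, -0.5527647 ,  0.21141316])}
rod_grip [0.5132 0.3316 0.0804] 0.82 [313.98982068 213.41985198]
holder_hole [0.5169 0.3346 0.0622] 0.87 [316.51977614 212.76464089]
```

View pics/w1.png

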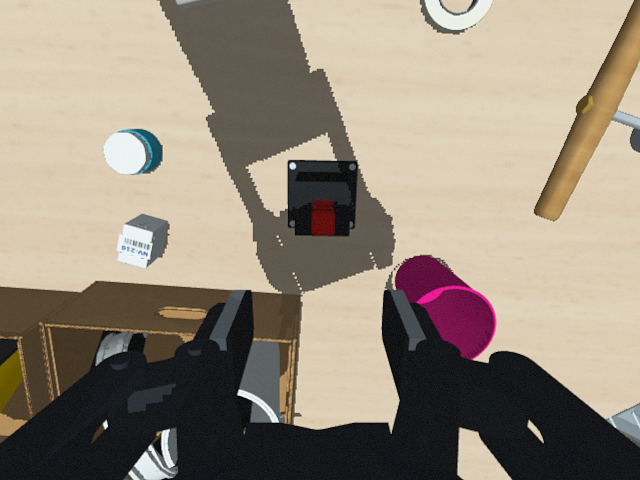

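Run:
```python
from h import *
t=cv2.imread('pics/w1.png')
b=cv2.resize(t[150:245,275:370],None,fx=6,fy=6,interpolation=cv2.INTER_CUBIC)
cv2.imwrite('pics/c3.png',b)
r=((t[:,:,2]>70)&(t[:,:,1]<50)&(t[:,:,0]<50)); q=np.zeros_like(r);q[185:240,290:360]=r[185:240,290:360]
for lo in (70,150):
    q2=q&(t[:,:,2]>lo); ys,xs=np.nonzero(q2); print(lo,len(xs),xs.min(),xs.max(),ys.min(),ys.max())
    q3=q2&(t[:,:,2]<255)
print(t[198:238:2,323,2]); 
print('cup',toz('top',148,150,0.05),toz('wrist',425,275,0.0))
for y in (203,206,212,218,224,230,234):
    xs=np.nonzero(q[y])[0]; print(y,xs.min() if len(xs) else None,xs.max() if len(xs) else None)
```

```text
70 661 312 334 200 234Traceback (most recent call last):
  File "<stdin>", line 7, in <module>
    return umr_minimum(a, axis, None, out, keepdims, initial, where)
ValueError: zero-size array to reduction operation minimum which has no identity
```

View pics/c3.png

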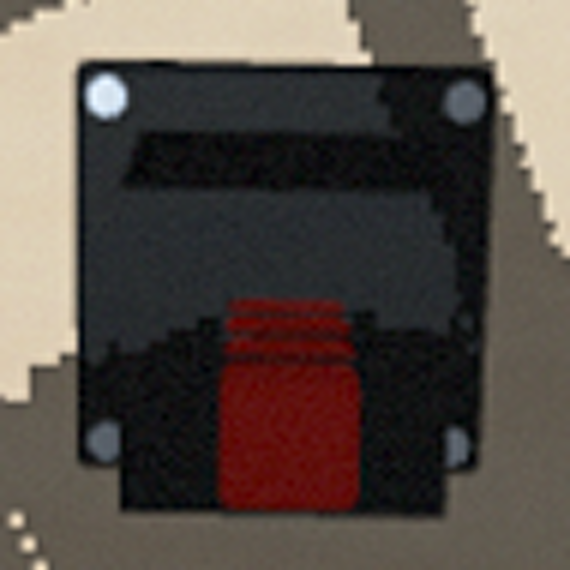

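Run:
```python
from h import *
print(toz('wrist',323.2,222.7,0.105), toz('wrist',312,222.7,.105),toz('wrist',335,222.7,.105))
print('holder base ctr: corners', [toz('wrist',275+x/6,150+y/6,0.003) for x,y in((106,95),(465,102),(105,441))])
print('cup',toz('top',148,150,0.05),toz('wrist',425,275,0.0))
s=state();print(s['tool_pos'])
```

```text
[0.51287098 0.3388986  0.105     ] [0.51349776 0.33124139 0.105     ] [0.51221058 0.3469665  0.105     ]
holder base ctr: corners [array([0.48932144, 0.31039259, 0.003     ]), array([0.48589959, 0.36511992, 0.003     ]), array([0.54403658, 0.31371952, 0.003     ])]
cup [0.60577577 0.44515203 0.05      ] [0.58763848 0.44971408 0.        ]
[0.51800766 0.3353987  0.22129113]
```

drive_tool([
  [[-0.002,0,-0.045],[0,0,0]],
  [[-0.002,0,-0.075],[0,0,0]],
  [[-0.002,0,-0.075],[0,0,0]],
  [[-0.002,0,-0.075],[0,0,0]],
  [[-0.002,0,-0.075],[0,0,0]],
])

```text
time: 2.2
tool_pos: [0.5174, 0.3364, 0.1493]
tool_rot: [0.002, -0.041, 0.999, 0.001]
contact_force: [0.5, 0.0, 0.9]
gripper_width: 0.601
```

Run:
```python
from h import *
s=state(); print(s['time'],np.round(s['tool_pos'],4),np.round(s['joint_vel'],3))
im=save('wrist','w2')[:,:,::-1]
s=state(); print(np.round(s['tool_pos'],4))
b=cv2.resize(im[100:330,220:420],None,fx=2.6,fy=2.6); cv2.imwrite('pics/c4.png',b)
```

```text
2.2 [0.5174 0.3364 0.1493] [-0.006 -0.006 -0.009  0.    -0.001 -0.001]
[0.5176 0.3363 0.1494]
```

View pics/c4.png

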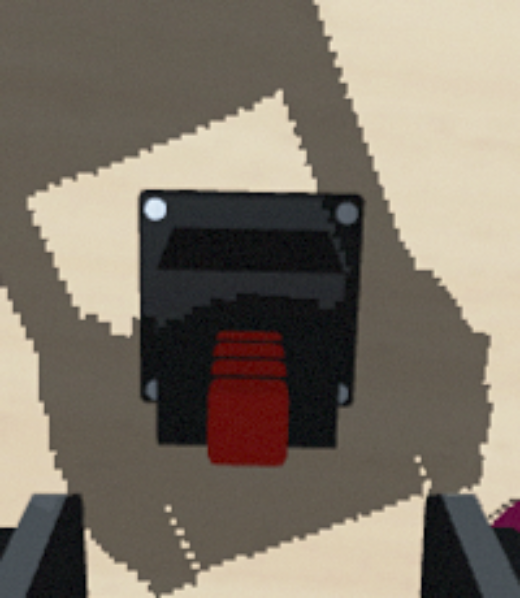

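Run:
```python
from h import *
print(state()['time'],toz('wrist',220+248/2.6,100+423/2.6,0.105), toz('wrist',300,262.7,.105),toz('wrist',330.8,262.7,.105),toz('wrist',315,246.,.105),toz('wrist',315,279,.105))
# where TCP projects
s=state();print(s['tool_pos'])
```

```text
2.25 [0.51440906 0.33488319 0.105     ] [0.51505601 0.3270421  0.105     ] [0.5137691  0.34274224 0.105     ] [0.50542216 0.3339557  0.105     ] [0.5234598  0.33542115 0.105     ]
[0.51758848 0.33628656 0.14942944]
```

drive_tool([
  [[-0.003,-0.001,-0.045],[0,0,0]],
  [[-0.003,-0.001,-0.079],[0,0,0]],
  [[-0.003,-0.001,-0.079],[0,0,0]],
  [[-0.003,-0.001,-0.079],[0,0,0]],
  [[-0.003,-0.001,-0.079],[0,0,0]],
])

```text
time: 2.75
tool_pos: [0.5155, 0.3352, 0.0709]
tool_rot: [0.003, -0.041, 0.999, 0.001]
contact_force: [0.4, -0.9, -0.0]
gripper_width: 0.598
```

drive_tool([
  [[0,0,0],[0,0,0]],
  [[0,0,0],[0,0,0]],
  [[0,0,0],[0,0,0]],
  [[0,0,0],[0,0,0]],
  [[0,0,0],[0,0,0]],
], fingers=1)

```text
time: 3.25
tool_pos: [0.5143, 0.3345, 0.069]
tool_rot: [0.001, -0.041, 0.999, 0.0]
contact_force: [-0.0, -0.7, 6.4]
gripper_width: 0.18
```

Run:
```python
from h import *
s=state(); print({k:np.round(v,4) for k,v in s.items()})
save('wrist','w3')
```

```text
{'time': np.float64(3.25), 'joint_pos': array([ 4.5540e-01,  1.7470e-01,  1.7653e+00, -1.0000e-04,  1.1992e+00,
       -1.1966e+00]), 'joint_vel': array([-0.0005, -0.0001, -0.0008, -0.0003,  0.0005,  0.0003]), 'joint_efforts': array([ 1.49000e-02, -3.72099e+01, -3.04159e+01,  5.78000e-02,
       -2.70800e-01, -1.30000e-03]), 'tool_pos': array([0.5143, 0.3345, 0.069 ]), 'tool_rot': array([ 1.100e-03, -4.060e-02,  9.992e-01,  4.000e-04]), 'contact_force': array([-0.0323, -0.6787,  6.4028]), 'ft_torque': array([-0.1318,  0.1271, -0.0522]), 'gripper_width': np.float64(0.1798)}
```

View pics/w3.png

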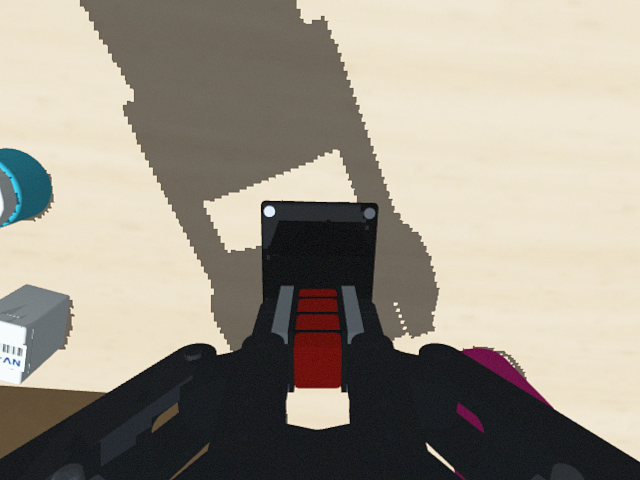

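drive_tool([
  [[0,0,0.03],[0,0,0]],
  [[0,0,0.07],[0,0,0]],
  [[0,0,0.11],[0,0,0]],
  [[0,-0.02,0.115],[0,0,0]],
  [[-0.002,-0.065,0.115],[0,0,0]],
  [[-0.003,-0.11,0.115],[0,0,0]],
  [[-0.005,-0.155,0.115],[0,0,0]],
  [[-0.007,-0.2,0.115],[0,0,0]],
])

```text
time: 4.1
tool_pos: [0.5057, 0.1325, 0.1819]
tool_rot: [-0.0, -0.041, 0.999, -0.0]
contact_force: [1.0, -0.1, -0.5]
gripper_width: 0.179
```

drive_tool([
  [[0,-0.045,0],[0,0,0]],
  [[0,-0.09,0],[0,0,0]],
  [[0,-0.135,0],[0,0,0]],
  [[0,-0.175,0],[0,0,0]],
  [[0,-0.2,0],[0,0,0]],
  [[0,-0.208,0],[0,0,0]],
  [[0,-0.208,0],[0,0,0]],
  [[0,-0.208,0],[0,0,0]],
])

```text
time: 4.9
tool_pos: [0.5062, -0.0731, 0.182]
tool_rot: [-0.0, -0.041, 0.999, 0.0]
contact_force: [0.9, 0.3, -1.0]
gripper_width: 0.179
```

Run:
```python
from h import *
s=state(); print(s['time'],np.round(s['tool_pos'],4),np.round(s['tool_rot'],4),np.round(s['contact_force'],2),s['gripper_width'])
save('wrist','w4')
s=state(); print(s['time'],np.round(s['tool_pos'],4))
for r in place_of('wrist','slot')[:2]: print(np.round(r['location'],4),r['confidence'],proj('wrist',r['location']))
for r in place_of('wrist','rod_tip')[:2]: print(np.round(r['location'],4),r['confidence'],proj('wrist',r['location']))
s=state(); print(s['time'],np.round(s['tool_pos'],4)); print(proj('wrist',s['tool_pos']-[0,0,.065]))
```

```text
4.9 [ 0.5062 -0.0731  0.182 ] [-2.000e-04 -4.090e-02  9.992e-01  4.000e-04] [ 0.93  0.29 -0.98] 0.1785676515323816
4.95 [ 0.5062 -0.0728  0.1821]
[ 0.4754 -0.0691  0.0768] 0.82 [327.19874243 188.56251499]
[ 0.5116 -0.075   0.1193] 0.66 [312.89199789 264.88835354]
[ 0.4815 -0.0769  0.0637] 0.56 [314.4598614  192.87199205]
5.05 [ 0.5064 -0.0727  0.1822]
[317.6919235  255.18550677]
```

View pics/w4.png

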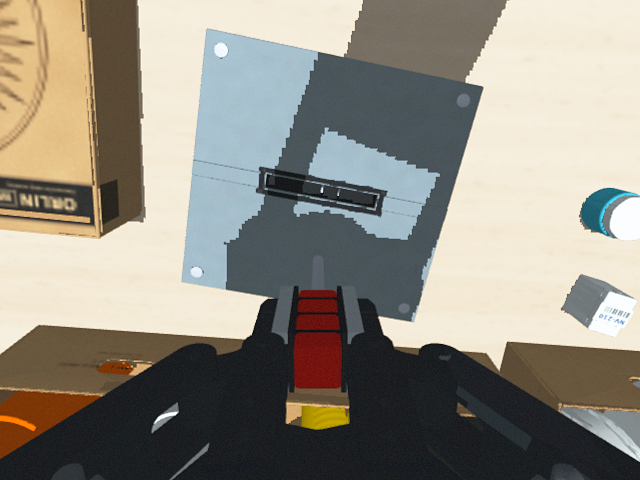

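Run:
```python
from h import *
t=cv2.imread('pics/w4.png')
b=cv2.resize(t[155:275,250:400],None,fx=5,fy=5,interpolation=cv2.INTER_CUBIC)
cv2.imwrite('pics/c5.png',b)
```

```text
(no output)
```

View pics/c5.png

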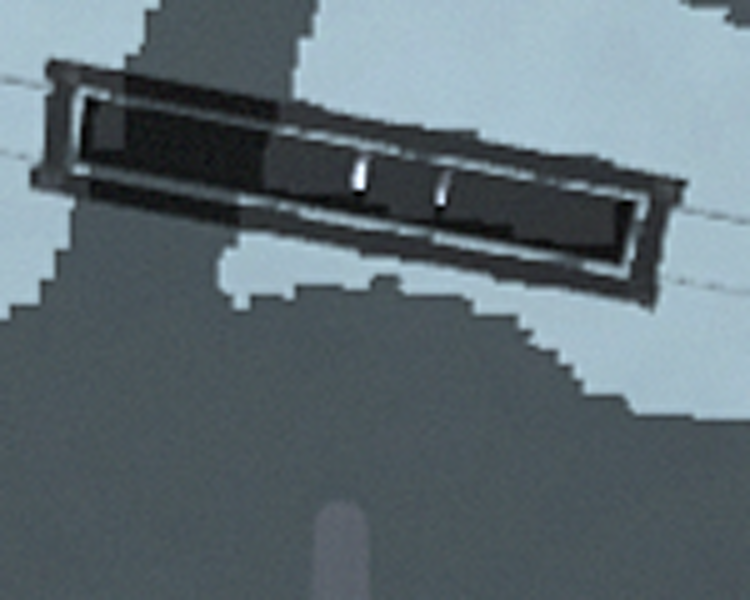

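Run:
```python
from h import *
f=lambda x,y,z: toz('wrist',250+x/5-.4,155+y/5-.4,z)
I=[f(*p,0.078) for p in((78,88),(648,190),(628,272),(68,170))]
O=[f(*p,0.078) for p in((48,60),(688,182),(655,308),(32,185))]
for C in(I,O):
    C=np.array(C); print(C.round(4)); print('c',C.mean(0), np.linalg.norm(C[0]-C[1]),np.linalg.norm(C[3]-C[0])); d=C[0]-C[1]; print(np.degrees(np.arctan2(d[1],d[0])))
print('gaps',f(360,172,.056),f(442,187,.056), f(360,172,.063),f(442,187,.063))
print('tip',f(341,510,0.1172), state()['tool_pos'])
```

```text
[[ 0.4681 -0.109   0.078 ]
 [ 0.4751 -0.0358  0.078 ]
 [ 0.486  -0.037   0.078 ]
 [ 0.4787 -0.1098  0.078 ]]
c [ 0.47695196 -0.07291664  0.078     ] 0.07350208037331685 0.010561470877183836
-95.4090272433125
[[ 0.4649 -0.1129  0.078 ]
 [ 0.4736 -0.0309  0.078 ]
 [ 0.4904 -0.0329  0.078 ]
 [ 0.481  -0.1143  0.078 ]]
c [ 0.47749159 -0.07274964  0.078     ] 0.08248899587542315 0.016097834200441065
-96.02807535651097
gaps [ 0.47988545 -0.07210475  0.056     ] [ 0.48103506 -0.06055281  0.056     ] [ 0.47859029 -0.07229968  0.063     ] [ 0.47970997 -0.06104848  0.063     ]
tip [ 0.50719701 -0.07259397  0.1172    ] [ 0.50635695 -0.07272603  0.18219438]
```

drive_tool([
  [[-0.02,0.004,0],[0,0,0]],
  [[-0.03,0.006,-0.015],[0,0,0]],
  [[-0.03,0.006,-0.029],[0,0,0]],
  [[-0.03,0.006,-0.029],[0,0,0]],
  [[-0.03,0.006,-0.029],[0,0,0]],
  [[-0.03,0.006,-0.029],[0,0,0]],
])

```text
time: 5.65
tool_pos: [0.4771, -0.068, 0.1539]
tool_rot: [0.0, -0.041, 0.999, -0.0]
contact_force: [0.1, -0.3, -0.8]
gripper_width: 0.176
```

Run:
```python
from h import *
s=state(); print(s['time'],np.round(s['tool_pos'],4),np.round(s['contact_force'],2))
t=save('wrist','w5')[:,:,::-1]
b=cv2.resize(t[185:305,240:390],None,fx=5,fy=5,interpolation=cv2.INTER_CUBIC)
cv2.imwrite('pics/c6.png',b)
f,cx,cy,R,tt=cam('wrist'); print(-R.T@tt); print(proj('wrist',s['tool_pos']-[0,0,.065]))
```

```text
5.65 [ 0.4771 -0.068   0.1539] [ 0.12 -0.35 -0.78]
[ 0.40073731 -0.07470933  0.29667042]
[317.9151407  254.87454053]
```

View pics/c6.png

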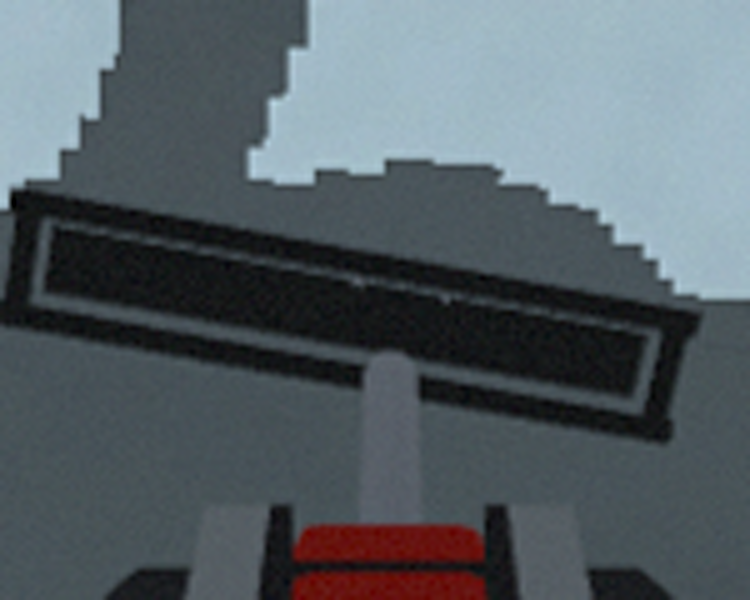

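Run:
```python
from h import *
f=lambda x,y,z: toz('wrist',240+x/5-.4,185+y/5-.4,z)
s=state();print(s['time'],np.round(s['tool_pos'],4), np.round(s['contact_force'],2))
print('apex(-x rim)',f(391,350,s['tool_pos'][2]-.065))
I=np.array([f(*p,0.078) for p in((47,220),(662,327),(642,414),(33,307))]);print(I.round(4),I.mean(0)); 
O=np.array([f(*p,0.078) for p in((14,190),(700,312),(668,440),(2,325))]);print(O.round(4),O.mean(0))
print('gaps',f(357,283,.078),f(447,299,.078))
for z in (.063,.058,.055,.05): print(z,f(357,283,z),f(447,299,z))
```

```text
5.7 [ 0.4771 -0.0681  0.1541] [ 0.78 -0.56 -0.42]
apex(-x rim) [ 0.47688403 -0.0680702   0.08909038]
[[ 0.4682 -0.1089  0.078 ]
 [ 0.4754 -0.036   0.078 ]
 [ 0.4866 -0.037   0.078 ]
 [ 0.479  -0.1103  0.078 ]] [ 0.47732161 -0.07305097  0.078     ]
[[ 0.4649 -0.1129  0.078 ]
 [ 0.4732 -0.0317  0.078 ]
 [ 0.4897 -0.0335  0.078 ]
 [ 0.4816 -0.1139  0.078 ]] [ 0.47734632 -0.07298681  0.078     ]
gaps [ 0.47292724 -0.07239004  0.078     ] [ 0.47403754 -0.06166476  0.078     ]
0.063 [ 0.47787921 -0.07223095  0.063     ] [ 0.47906567 -0.06076995  0.063     ]
0.058 [ 0.47952986 -0.07217792  0.058     ] [ 0.48074172 -0.06047168  0.058     ]
0.055 [ 0.48052026 -0.0721461   0.055     ] [ 0.48174734 -0.06029272  0.055     ]
0.05 [ 0.48217091 -0.07209307  0.05      ] [ 0.48342339 -0.05999445  0.05      ]
```

drive_tool([
  [[-0.002,0.0015,0],[0,0,0]],
  [[-0.002,0.0015,-0.005],[0,0,0]],
  [[-0.002,0.0015,-0.009],[0,0,0]],
  [[-0.002,0.0015,-0.009],[0,0,0]],
  [[-0.002,0.0015,-0.009],[0,0,0]],
])

```text
time: 6.2
tool_pos: [0.4741, -0.0664, 0.144]
tool_rot: [-0.0, -0.041, 0.999, 0.0]
contact_force: [0.1, -0.6, -0.8]
gripper_width: 0.179
```

drive_tool([
  [[0,0,-0.001],[0,0,0]],
  [[0,0,-0.002],[0,0,0]],
  [[0,0,-0.002],[0,0,0]],
])

```text
time: 6.5
tool_pos: [0.4743, -0.0664, 0.1422]
tool_rot: [-0.0, -0.041, 0.999, 0.0]
contact_force: [0.4, 0.3, -0.5]
gripper_width: 0.18
```

drive_tool([
  [[0,0,-0.001],[0,0,0]],
  [[0,0,-0.001],[0,0,0]],
])

```text
time: 6.7
tool_pos: [0.4743, -0.0664, 0.1412]
tool_rot: [-0.0, -0.041, 0.999, 0.0]
contact_force: [-0.4, 1.1, -1.2]
gripper_width: 0.177
```

drive_tool([
  [[0,0,-0.001],[0,0,0]],
  [[0,0,-0.001],[0,0,0]],
])

```text
time: 6.9
tool_pos: [0.4743, -0.0664, 0.1402]
tool_rot: [-0.0, -0.041, 0.999, 0.0]
contact_force: [-1.1, -0.7, -0.4]
gripper_width: 0.176
```

drive_tool([
  [[0,0,-0.0015],[0,0,0]],
  [[0,0,-0.003],[0,0,0]],
  [[0,0,-0.003],[0,0,0]],
])

```text
time: 7.2
tool_pos: [0.4741, -0.0664, 0.1369]
tool_rot: [-0.0, -0.041, 0.999, 0.0]
contact_force: [-0.1, -0.4, -1.4]
gripper_width: 0.178
```

drive_tool([
  [[0,0,-0.002],[0,0,0]],
  [[0,0,-0.004],[0,0,0]],
  [[0,0,-0.006],[0,0,0]],
  [[0,0,-0.007],[0,0,0]],
  [[0,0,-0.007],[0,0,0]],
])

```text
time: 7.7
tool_pos: [0.4742, -0.0664, 0.13]
tool_rot: [-0.0, -0.041, 0.999, 0.0]
contact_force: [0.4, 0.3, -1.1]
gripper_width: 0.181
```

drive_tool([
  [[0,0,-0.001],[0,0,0]],
  [[0,0,-0.001],[0,0,0]],
])

```text
time: 7.9
tool_pos: [0.4743, -0.0664, 0.1292]
tool_rot: [-0.0, -0.041, 0.999, 0.0]
contact_force: [0.5, -0.3, -0.7]
gripper_width: 0.18
```

drive_tool([
  [[0,0,-0.001],[0,0,0]],
  [[0,0,-0.001],[0,0,0]],
])

```text
time: 8.1
tool_pos: [0.4743, -0.0664, 0.1282]
tool_rot: [-0.0, -0.041, 0.999, 0.0]
contact_force: [0.5, -0.5, 0.4]
gripper_width: 0.177
```

drive_tool([
  [[0,0,-0.001],[0,0,0]],
  [[0,0,-0.001],[0,0,0]],
])

```text
time: 8.3
tool_pos: [0.4746, -0.0665, 0.128]
tool_rot: [0.0, -0.041, 0.999, -0.0]
contact_force: [-2.0, 0.0, 3.3]
gripper_width: 0.177
```

drive_tool([
  [[0,0,-0.001],[0,0,0]],
  [[0,0,-0.002],[0,0,0]],
  [[0,0,-0.002],[0,0,0]],
])

```text
time: 8.6
tool_pos: [0.4747, -0.0665, 0.1262]
tool_rot: [0.0, -0.041, 0.999, -0.0]
contact_force: [-1.9, 1.0, 4.3]
gripper_width: 0.18
```

drive_tool([
  [[0,0,-0.001],[0,0,0]],
  [[0,0,-0.001],[0,0,0]],
])

```text
time: 8.8
tool_pos: [0.4747, -0.0665, 0.1253]
tool_rot: [0.0, -0.041, 0.999, -0.0]
contact_force: [-2.2, 0.8, 6.0]
gripper_width: 0.179
```

drive_tool([
  [[0,0,-0.001],[0,0,0]],
  [[0,0,-0.001],[0,0,0]],
])

```text
time: 9.0
tool_pos: [0.4747, -0.0665, 0.1244]
tool_rot: [0.0, -0.041, 0.999, -0.0]
contact_force: [-2.3, 1.2, 6.0]
gripper_width: 0.174
```

drive_tool([
  [[0,0,-0.0007],[0,0,0]],
  [[0,0,-0.0007],[0,0,0]],
])

```text
time: 9.2
tool_pos: [0.4748, -0.0665, 0.1238]
tool_rot: [0.0, -0.041, 0.999, -0.0]
contact_force: [-2.3, 1.2, 6.2]
gripper_width: 0.173
```

drive_tool([
  [[0,0,-0.0007],[0,0,0]],
  [[0,0,-0.0007],[0,0,0]],
])

```text
time: 9.4
tool_pos: [0.4748, -0.0665, 0.1232]
tool_rot: [0.0, -0.041, 0.999, -0.0]
contact_force: [-2.6, 0.7, 6.4]
gripper_width: 0.176
```

drive_tool([
  [[0,0,-0.0007],[0,0,0]],
  [[0,0,-0.0007],[0,0,0]],
])

```text
time: 9.6
tool_pos: [0.4749, -0.0665, 0.1226]
tool_rot: [0.0, -0.041, 0.999, -0.0]
contact_force: [-2.7, 0.9, 7.8]
gripper_width: 0.178
```

drive_tool([
  [[0,0,-0.0007],[0,0,0]],
  [[0,0,-0.0007],[0,0,0]],
])

```text
time: 9.8
tool_pos: [0.4748, -0.0665, 0.122]
tool_rot: [0.0, -0.041, 0.999, -0.0]
contact_force: [-3.4, 0.0, 7.6]
gripper_width: 0.178
```

drive_tool([
  [[-0.0003,0,-0.0008],[0,0,0]],
  [[-0.0003,0,-0.0008],[0,0,0]],
])

```text
time: 10.0
tool_pos: [0.4747, -0.0665, 0.1212]
tool_rot: [0.001, -0.041, 0.999, -0.0]
contact_force: [-3.1, 0.8, 6.9]
gripper_width: 0.177
```

drive_tool([
  [[-0.0003,0,-0.0008],[0,0,0]],
  [[-0.0003,0,-0.0008],[0,0,0]],
])

```text
time: 10.2
tool_pos: [0.4746, -0.0666, 0.1206]
tool_rot: [0.001, -0.041, 0.999, -0.0]
contact_force: [-1.7, 1.3, 8.1]
gripper_width: 0.177
```

drive_tool([
  [[0,0,-0.0008],[0,0,0]],
  [[0,0,-0.0008],[0,0,0]],
])

```text
time: 10.4
tool_pos: [0.4746, -0.0665, 0.1198]
tool_rot: [0.001, -0.041, 0.999, -0.0]
contact_force: [-2.4, 0.5, 7.2]
gripper_width: 0.179
```

drive_tool([
  [[0,0,-0.0008],[0,0,0]],
  [[0,0,-0.0008],[0,0,0]],
])

```text
time: 10.6
tool_pos: [0.4747, -0.0666, 0.1188]
tool_rot: [0.001, -0.041, 0.999, -0.0]
contact_force: [-1.4, 0.2, 6.6]
gripper_width: 0.173
```

drive_tool([
  [[0,0,-0.0006],[0,0,0]],
  [[0,0,-0.0006],[0,0,0]],
])

```text
time: 10.8
tool_pos: [0.4747, -0.0665, 0.1181]
tool_rot: [0.001, -0.041, 0.999, -0.0]
contact_force: [-1.7, 1.5, 6.9]
gripper_width: 0.177
```

drive_tool([
  [[0,0,-0.0006],[0,0,0]],
  [[0,0,-0.0006],[0,0,0]],
  [[0,0,-0.0006],[0,0,0]],
])

```text
time: 11.1
tool_pos: [0.4748, -0.0665, 0.1177]
tool_rot: [0.001, -0.041, 0.999, -0.0]
contact_force: [-1.6, 0.7, 6.7]
gripper_width: 0.181
```

Run:
```python
from h import *
s=state(); print(s['time'],np.round(s['tool_pos'],4),np.round(s['contact_force'],2))
t=save('scene','s1')[:,:,::-1]; a=t[255:435,330:530]; b=cv2.imread('pics/s0.png')[255:435,330:530]
cv2.imwrite('pics/c7.png',cv2.resize(np.hstack([b,a]),None,fx=2,fy=2))
```

```text
11.1 [ 0.4748 -0.0665  0.1177] [-1.63  0.69  6.7 ]
```

View pics/c7.png

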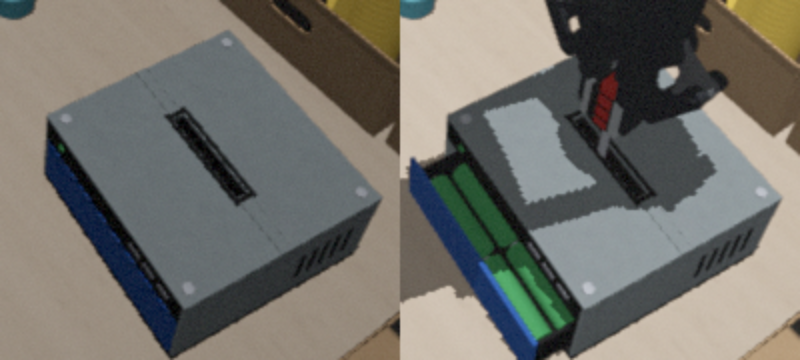

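drive_tool([
  [[0,0,0.01],[0,0,0]],
  [[0,0,0.03],[0,0,0]],
  [[0,0,0.062],[0,0,0]],
  [[0.003,0.03,0.064],[0,0,0]],
  [[0.007,0.07,0.064],[0,0,0]],
  [[0.011,0.115,0.064],[0,0,0]],
  [[0.015,0.16,0.064],[0,0,0]],
  [[0.02,0.205,0.064],[0,0,0]],
])

```text
time: 11.95
tool_pos: [0.4933, 0.1402, 0.18]
tool_rot: [-0.0, -0.041, 0.999, -0.0]
contact_force: [0.2, -0.4, -1.0]
gripper_width: 0.179
```

drive_tool([
  [[0.004,0.045,0],[0,0,0]],
  [[0.008,0.09,0],[0,0,0]],
  [[0.012,0.135,0],[0,0,0]],
  [[0.016,0.17,0],[0,0,0]],
  [[0.0195,0.19,0],[0,0,0]],
  [[0.0195,0.196,-0.02],[0,0,0]],
  [[0.0195,0.196,-0.045],[0,0,0]],
  [[0.0195,0.196,-0.045],[0,0,0]],
])

```text
time: 12.75
tool_pos: [0.5103, 0.3335, 0.1303]
tool_rot: [-0.004, -0.041, 0.999, -0.002]
contact_force: [-0.5, 0.1, -1.6]
gripper_width: 0.177
```

drive_tool([
  [[0,0,0],[0,0,0]],
  [[0,0,0],[0,0,0]],
])

```text
time: 12.95
tool_pos: [0.514, 0.3347, 0.1367]
tool_rot: [0.001, -0.04, 0.999, 0.0]
contact_force: [0.7, 0.6, -0.9]
gripper_width: 0.176
```

Run:
```python
from h import *
s=state(); print(s['time'],np.round(s['tool_pos'],4),np.round(s['tool_rot'],4),np.round(s['contact_force'],2))
t=save('wrist','w6')[:,:,::-1]
b=cv2.resize(t[185:305,240:390],None,fx=5,fy=5,interpolation=cv2.INTER_CUBIC)
cv2.imwrite('pics/c8.png',b)
```

```text
12.95 [0.514  0.3347 0.1367] [ 1.000e-03 -4.040e-02  9.992e-01  4.000e-04] [ 0.67  0.57 -0.85]
```

View pics/c8.png

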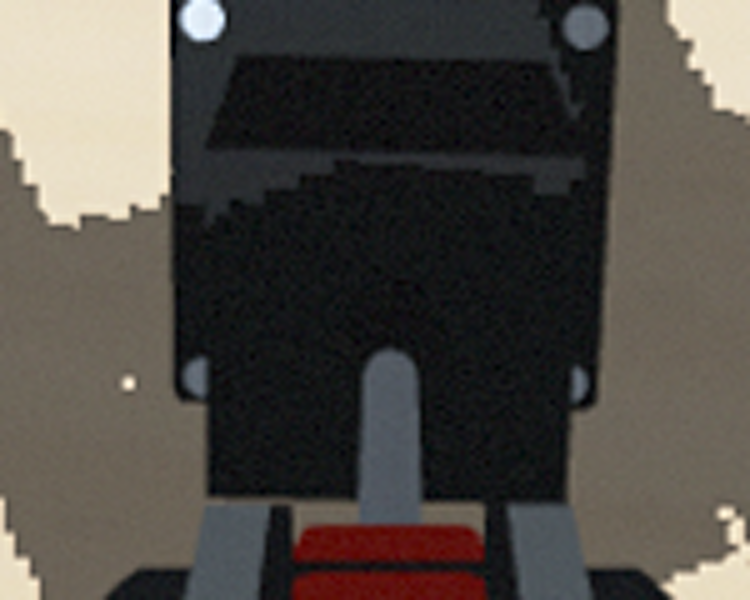

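drive_tool([
  [[0,0,-0.006],[0,0,0]],
  [[0,0,-0.012],[0,0,0]],
  [[0,0,-0.015],[0,0,0]],
  [[0,0,-0.017],[0,0,0]],
  [[0,0,-0.017],[0,0,0]],
])

```text
time: 13.5
tool_pos: [0.5129, 0.3344, 0.1175]
tool_rot: [-0.0, -0.041, 0.999, -0.0]
contact_force: [-0.7, 0.8, 0.2]
gripper_width: 0.177
```

drive_tool([
  [[0,0,-0.004],[0,0,0]],
  [[0,0,-0.008],[0,0,0]],
  [[0,0,-0.008],[0,0,0]],
])

```text
time: 13.8
tool_pos: [0.5128, 0.3343, 0.1092]
tool_rot: [-0.001, -0.041, 0.999, -0.0]
contact_force: [-0.1, 0.2, 0.1]
gripper_width: 0.181
```

drive_tool([
  [[0.001,0,-0.008],[0,0,0]],
  [[0.001,0,-0.016],[0,0,0]],
  [[0.001,0,-0.024],[0,0,0]],
  [[0.001,0,-0.03],[0,0,0]],
  [[0.001,0,-0.036],[0,0,0]],
  [[0.001,0,-0.036],[0,0,0]],
  [[0.001,0,-0.036],[0,0,0]],
])

```text
time: 14.5
tool_pos: [0.5142, 0.3346, 0.074]
tool_rot: [-0.0, -0.041, 0.999, -0.0]
contact_force: [-0.3, 0.5, -0.9]
gripper_width: 0.176
```

drive_tool([
  [[0,0,-0.002],[0,0,0]],
  [[0,0,-0.0035],[0,0,0]],
  [[0,0,-0.0035],[0,0,0]],
])

```text
time: 14.8
tool_pos: [0.5142, 0.3346, 0.0705]
tool_rot: [-0.0, -0.041, 0.999, -0.0]
contact_force: [-0.4, 0.7, -0.1]
gripper_width: 0.176
```

drive_tool([
  [[0,0,-0.001],[0,0,0]],
  [[0,0,-0.001],[0,0,0]],
])

```text
time: 15.0
tool_pos: [0.5142, 0.3346, 0.0696]
tool_rot: [-0.0, -0.041, 0.999, -0.0]
contact_force: [0.2, 0.4, -0.3]
gripper_width: 0.179
```

drive_tool([
  [[0,0,-0.0006],[0,0,0]],
  [[0,0,-0.0006],[0,0,0]],
])

```text
time: 15.2
tool_pos: [0.5143, 0.3346, 0.0692]
tool_rot: [0.0, -0.041, 0.999, 0.0]
contact_force: [-0.4, 0.0, -0.5]
gripper_width: 0.181
```

drive_tool([
  [[0,0,0],[0,0,0]],
  [[0,0,0],[0,0,0]],
  [[0,0,0],[0,0,0]],
  [[0,0,0],[0,0,0]],
  [[0,0,0],[0,0,0]],
], fingers=-0.2)

```text
time: 15.7
tool_pos: [0.5143, 0.3346, 0.069]
tool_rot: [0.0, -0.041, 0.999, -0.0]
contact_force: [0.1, -0.4, -0.8]
gripper_width: 0.597
```

drive_tool([
  [[0,0,0.02],[0,0,0]],
  [[0,0,0.06],[0,0,0]],
  [[0,0,0.105],[0,0,0]],
  [[0,0,0.15],[0,0,0]],
  [[0,0,0.16],[0,0,0]],
  [[0,0,0.16],[0,0,0]],
  [[0,0,0.16],[0,0,0]],
  [[0,0,0.16],[0,0,0]],
])

```text
time: 16.5
tool_pos: [0.513, 0.3339, 0.2258]
tool_rot: [-0.002, -0.041, 0.999, -0.001]
contact_force: [0.2, -0.8, -0.0]
gripper_width: 0.595
```

Run:
```python
from h import *
s=state(); print(s['time'],np.round(s['tool_pos'],4),np.round(s['contact_force'],2),s['gripper_width'])
save('wrist','w7'); save('scene','s2')
a=cv2.imread('pics/w7.png'); b=cv2.imread('pics/s2.png')
cv2.imwrite('pics/c9.png',np.vstack([cv2.resize(a[130:260,220:430],(620,384))[:, :], cv2.resize(b[100:440,130:530],(620,527))])[:900])
cv2.imwrite('pics/c10.png',cv2.resize(a[130:260,220:430],None,fx=3.5,fy=3.5))
```

```text
16.5 [0.513  0.3339 0.2258] [ 0.19 -0.85 -0.  ] 0.5951925050382335
```

View pics/c10.png

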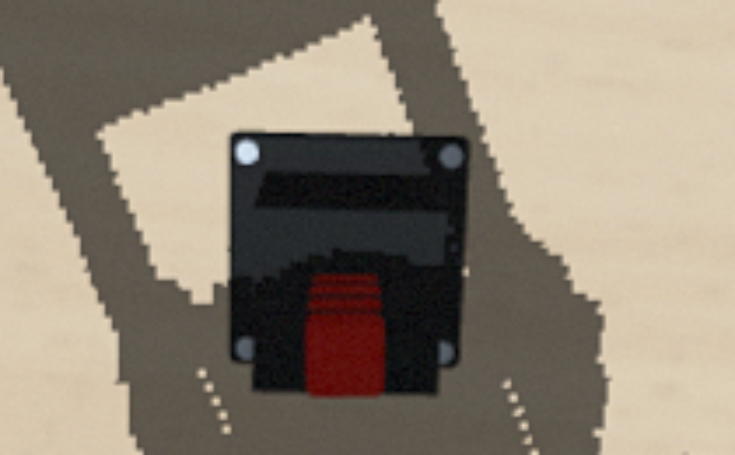

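View pics/s2.png

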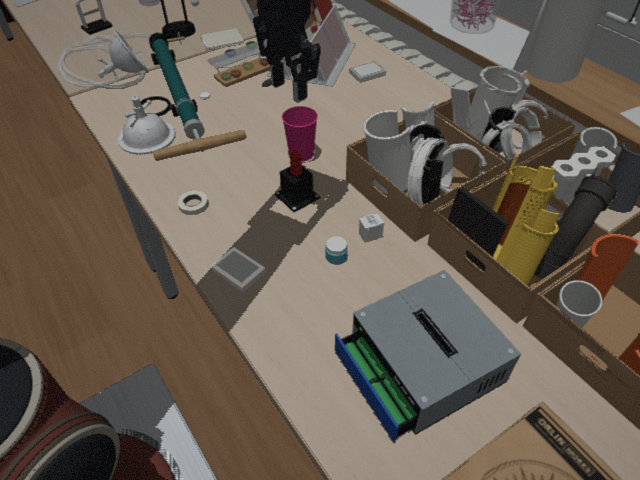

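The pictures show the rod upright and seated in its holder (handle at about (295,163) in the scene view). The tray is out (about (375,380)), the bystanders are in place, and the gripper is clear.

```bash
python3 -c "
from plant import *
print(job_done())"
```

```text
the job is handed in; nothing more can be done
None
```

The tray is out and the rod is back in its holder. The job was handed in at about 16.6 s of the 48 s allowed.

- **Finding the tab:** I put the rod down through the slot about 6 mm toward +y from its centre, where two bright marks in the wrist picture suggested the gaps beside the tab. The tip met something at about 63 mm height, which is the tab's height at rest. That first touch was at the tab, so I did not feel for its edges on either side.
- **Pushing it in:** I pushed down in steps of 1 mm or less. The vertical force stayed at or below about 8 N, as expected from the spring alone, with no jump where the board would have been touched. There was a steady sideways force of about 1.5 to 3.5 N, so the shaft was probably rubbing lightly on the slot edge or the tab. Forces were only read at the end of each move.
- **Release:** At about 10.5 mm down the scene picture showed the tray sprung out.
- **Putting the rod back:** The rod had not shifted in the grip. It went back to within 0.2 mm of where I picked it up, with no contact force, and I let go and lifted clear.
- **Last checks:** The final pictures show the rod upright and seated, the tray still out, and the jar, carton and tile where they were by eye. None of these checks disagreed.

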